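# Hold a pipette hanger against its sprung mounting plate

### The job

Swing both flaps of the small carton wide open, well past upright, lift out the dark grey plastic pipette hanger, and hold it upright with its flat flange squarely and centrally against the sprung plate of the mounting stand, pressing steadily with about 10 N so that the plate is pushed back about half of its travel. Finish while still gripping and pressing it there, with the flaps still open, so that a colleague can put the screws in from behind; never shove the plate hard onto its stop, and leave the other things on the bench alone.

Things in the scene. Friction and masses are not known exactly. Their poses are not given: they have to be found in the camera images.
- carton: Open-topped brown cardboard carton fixed to the bench, outside 160 (its x) by 180 (its y) by 60 high, walls and floor 4 mm; its two end flaps hang folded down outside the +x and -x walls. Origin: centre of its underside. It stands left or right of the robot's centre line, the stand on the other side.
- flap_left (a joint): Hinge of the cardboard flap on the carton's +y rim (hinge line 60 mm above the bench, 90 mm from the carton's centre). Flap 156 by 87 mm, 4 mm thick. 0 = shut flat, pi/2 = upright, 2.75 = its limit, leaning far outward. It starts half raised (0.9 to 1.25), moves easily and stays where it is left.
- flap_right (a joint): The same for the flap along the carton's -y rim.
- flap_left_edge (a point): Middle of the free edge of the left flap (87 mm from its hinge line); it moves with the flap.
- flap_right_edge (a point): Middle of the free edge of the right flap.
- hanger: Dark grey plastic, 0.12 kg, upright on the carton's floor, x about along the carton's x. Flat flange 70 wide (y), 50 high, 8 thick, outer face at x = +40 mm; arm 18 wide, 42 high, from x = -30 to +32 (grip it across its sides from above); two-pronged fork 36 wide, 12 to 42 mm up, reaching to x = -58. Origin: at the level of its underside, on its middle plane, under the arm's middle.
- flange_face (a point): Centre of the hanger's outer flange face: 40 mm along +x and 25 mm up from the hanger's origin; axes as the hanger's.
- stand: Mounting stand fixed to the bench: dark base 140 wide (y), 12 high, from x = -20 to +110 mm; upright aluminium post 100 wide, 130 high, front face at x = +51 mm, behind the sprung plate. Origin: on the bench under the face of the sprung plate at rest. Its +x is the pressing direction, roughly away from the robot.
- plate (a joint): Travel of the sprung steel plate in front of the stand's post (70 wide, 50 high, 10 thick, same outline as the flange, centre 95 mm above the bench): 0 at rest, grows as it is pushed along the stand's +x, hard stop at 0.024 m. Spring 800 N/m without preload: 10 N at 0.0125 m.
- plate_face (a point): Centre of the sprung plate's front face, 95 mm above the bench, facing the stand's -x; moves with the plate; axes as the stand's.
- tip_rack: Bystander: pipette tip rack 75 by 110 by 42 mm, on the far part of the bench. Origin: centre of its underside.
- jar: Bystander: white plastic jar, diameter 68, 70 high. Origin: centre of its underside.
- timer: Bystander: flat bench timer 50 by 70 by 22 mm. Origin: centre of its underside.

How it is judged:
On the way, in this order (a step that is already met when the one before it is completed fails the run):
1. both carton flaps swung well past upright (over 1.95 rad) (value of joint each of flap_left, flap_right above 1.95 rad), for 0.2 s.
2. the hanger lifted clear of the carton's rim in the gripper (height (world z) of hanger above 0.062 m and contact force between hanger and the fingers above 1 N), for 0.2 s.
3. the hanger's flange pressed squarely on the sprung plate with 5 to 16 N (contact force between hanger and stand between 5 and 16 N and value of joint plate between 0.006 and 0.019 m and y of flange_face in the frame of plate_face between -0.01 and 0.01 m and z of flange_face in the frame of plate_face between -0.01 and 0.01 m and x of flange_face in the frame of plate_face between -0.006 and 0.006 m and angle between the x axis of hanger and the x axis of stand, either way round below 0.15 rad and angle between hanger's own z axis and vertical below 0.15 rad and contact force between hanger and the fingers above 1 N), for 0.3 s.
At the end, for the whole second after the job is handed in: Hanger still gripped and pressed on the plate with 5 to 16 N, plate pushed back 6 to 19 mm; flange centre within 10 mm of the plate's centre sideways and in height, face on face, square and upright within 0.15 rad; both flaps still beyond 1.8 rad (all of step 3 and value of joint each of flap_left, flap_right above 1.8 rad); the arm keeps its last pose, push and grip.
It fails at once if the plate is shoved hard onto its stop (over 25 N) (contact force between hanger and stand above 25 N).
It fails at once if a bystander is moved by more than 30 mm (distance of any of tip_rack, jar, timer from where it was at the start of the episode above 0.03 m).
It also fails if it takes over 59 s, if anything falls off the work surface, if the arm or the gripper's body presses on something with over 40 N, if the wrist force passes 120 N, or if a joint passes its speed limit or range.

### The arm

A 6-joint arm with a two-finger parallel gripper is mounted at the origin on the work surface. World frame = base frame: x ahead of the robot, y to its left, z up, the work surface at z = 0. Lengths are in m, angles in rad, forces in N, time in s.
With the tool pointing down it reaches from about 0.3 to 0.775 m from the base axis. Payload 14.6 kg.
Tool frame: the origin (TCP) lies at the very end of the fingers, on their centre line; the grasp point (between the pads) lies 19 mm behind it; x points along the fingers, y is the direction in which the jaws open and shut, and the axes are right-handed (so a half turn about x gives the same grasp; the last joint's range is limited). The gripper opens to 94 mm and grips with 3 to 60 N. Pads are 16 mm wide; open, the fingers measure 119 mm over their backs; the gripper's body (75 mm by 177 mm) begins 78 mm behind the grasp point.
Start: joints at [-1.41, 0.3, 1.521, -0, 1.321, -0.067], TCP at [0.124, -0.536, 0.205] pointing down, gripper open.
Joint ranges: [-3.03, 3.03], [-0.79, 2.21], [0.23, 2.52], [-1.04, 4.18], [0, 3.07], [-2.55, 2.55]. Speed limits (rad/s): [2.22, 2.22, 2.57, 3.14, 3.14, 3.14].

### API

Orientations are given as [roll, pitch, yaw] about the fixed x, y, z axes, in that order (R = Rz(yaw) Ry(pitch) Rx(roll)).
In Python, from station import ctrl, viewer, hand_in gives the robot as it stands. The module is installed in compiled form; this text tells all that it offers.
- The arm moves only by the tool play_rows, never from a script. Its argument "deltas" is a list that holds one entry, the list of rows, each a list of 7 numbers: the shift along the tool's x, y, z in mm, then the turn, a rotation vector about the tool's x, y, z in rad, then the finger opening in mm, from 0 to 94. In form: [[[dx, dy, dz, ax, ay, az, gripper], ...]]. A call has 1 to 10 rows; each row shifts and turns the commanded pose from where the row before left it, along the tool's axes as they then stand; what a row does not reach is not made up. A row lasts 1/10 s, in which the tool goes at most 50 mm and 8.59 degrees, less where a joint would pass 70% of its speed; a pose out of reach is approached as far as the arm can. A call with a gripper value outside its range is refused whole. The fingers move at their own pace and stop on an object; "grip_force" is the grip in N (left out, the last holds). Time passes only in rows, so rows that do not move let the fingers close. It gives the time, the measured TCP pose, the force and the opening at its end, in the units of the state.
- ctrl.get_obs(): the state, without advancing time (a new reading comes with each control period).
- viewer.camera(name): name is "side" or "top" or "wrist"; returns a dict with "img" (420x560x3 uint8, red, green, blue), "fx", "fy", "cx", "cy" (pixels), "distortion" ([k1, k2, p1, p2, k3] as OpenCV has them; the pictures are not rectified), "rvec" (rotation vector, rad) and "tvec" (3), from world to camera coordinates, as OpenCV has them. Camera axes: x right, y down, z forward; pixel columns grow to the right and rows downward; lengths in m; the calibration is good to about 2 mm. A picture is of the moment at which its call begins. There is no depth.
- hand_in(): hands the job in, once; it reports no verdict.
The state is a dict: "time_s": time; "qpos": joint angles; "joint_vel": joint speeds; "tau": joint torques, N m; "ee_pos": TCP position; "eef_rot": TCP orientation; "force": force on the tool from outside, world axes, zero at the start; "moment": the same for the moment, N m; "grip_width": finger opening in m.
Only numpy, scipy, OpenCV 4.12 (cv2) and the standard library are available. Lean on these libraries where they do the work, as an engineer would, in place of code of your own. Each camera call takes 0.05 s, during which the arm holds its last target.

## Working session

There is one attempt and no reset: what is moved stays moved. The work goes in short steps, Python scripts to look and compute and a tool call to move; the robot and the scene stay as the last step left them, time stands still between calls to the robot, and variables do not carry over. Pictures are saved under pics/ and viewed, and the job is handed in when it is done.

Besides the shell and the picture viewer there is one more tool, called after "Request:" in YAML: its name, and indented under it one key for each argument. play_rows: Moves the arm, as the interface text tells. Its arguments: {"type":"object","properties":{"deltas":{"type":"array","items":{"type":"array","items":{"type":"array","items":{"type":"number"}}}},"grip_force":{"type":"number"}},"required":["deltas"]}

```bash
mkdir -p pics; cat > h.py <<'E'
import numpy as np, cv2
from station import ctrl, viewer, hand_in
from scipy.spatial.transform import Rotation as R
def cam(n,save=None):
    c=viewer.camera(n)
    if save: cv2.imwrite('pics/'+save,c['img'][:,:,::-1])
    c['K']=np.array([[c['fx'],0,c['cx']],[0,c['fy'],c['cy']],[0,0,1]],float)
    c['D']=np.array(c['distortion'],float)
    c['R']=cv2.Rodrigues(np.array(c['rvec'],float))[0]; c['t']=np.array(c['tvec'],float).ravel()
    c['C']=-c['R'].T@c['t']
    return c
def rays(c,px):
    px=np.array(px,float).reshape(-1,1,2)
    u=cv2.undistortPoints(px,c['K'],c['D']).reshape(-1,2)
    d=np.c_[u,np.ones(len(u))]@c['R']
    return d
def onz(c,px,z):
    d=rays(c,px); s=(z-c['C'][2])/d[:,2]
    return c['C']+d*s[:,None]
def proj(c,P):
    return cv2.projectPoints(np.array(P,float).reshape(-1,1,3),np.array(c['rvec'],float),c['t'],c['K'],c['D'])[0].reshape(-1,2)
def tri(c1,p1,c2,p2):
    d1=rays(c1,[p1])[0];d2=rays(c2,[p2])[0]
    A=np.c_[d1,-d2]; s=np.linalg.lstsq(A,c2['C']-c1['C'],rcond=None)[0]
    a=c1['C']+s[0]*d1;b=c2['C']+s[1]*d2
    return (a+b)/2,np.linalg.norm(a-b)
E
python3 - <<'E'
from h import *
import pickle
o=ctrl.get_obs(); print(o)
cs={}
for n in ['side','top','wrist']:
    c=cam(n,n+'0.png'); cs[n]=c; print(n,c['C'],c['fx'],c['D'])
pickle.dump(cs,open('c0.pkl','wb'))
E
```

```text
{'time_s': 0.0, 'qpos': array([-1.40958788e+00,  3.00449118e-01,  1.52159006e+00,  5.73029357e-06,
        1.32072037e+00, -6.66204004e-02]), 'joint_vel': array([-0.00073407,  0.00181526, -0.00137564, -0.00037503, -0.00011675,
       -0.00135096]), 'tau': array([-8.16627271e-04, -5.31809092e+01, -3.52740777e+01,  7.08568026e-02,
        2.44136655e-02, -9.26714347e-05]), 'ee_pos': array([ 0.12416858, -0.53552129,  0.2048946 ]), 'eef_rot': array([-1.64217324,  1.56962942,  1.72724684]), 'force': array([-0.81106566,  0.09696146,  0.1069327 ]), 'moment': array([ 0.01576378,  0.05748206, -0.0427546 ]), 'grip_width': 0.0938155283575671}
side [0.34237571 0.62086228 0.73285169] 437.58595049103445 [-0.09118176  0.          0.          0.          0.        ]
top [ 0.54498002 -0.0304233   1.01681494] 518.0226361324503 [-0.03497956  0.          0.          0.          0.        ]
wrist [ 0.19853804 -0.51891716  0.38370803] 346.28996278381743 [0.02231601 0.         0.         0.         0.        ]
```

View pics/side0.png

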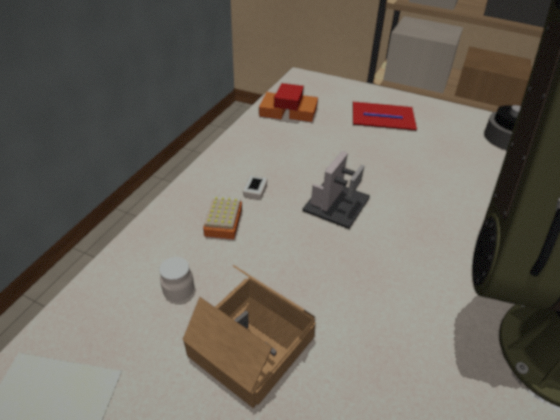

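View pics/top0.png

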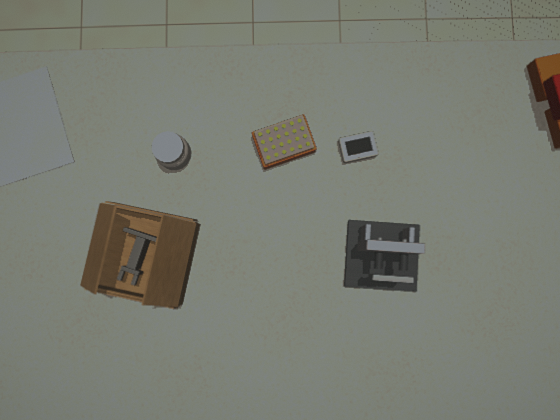

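View pics/wrist0.png

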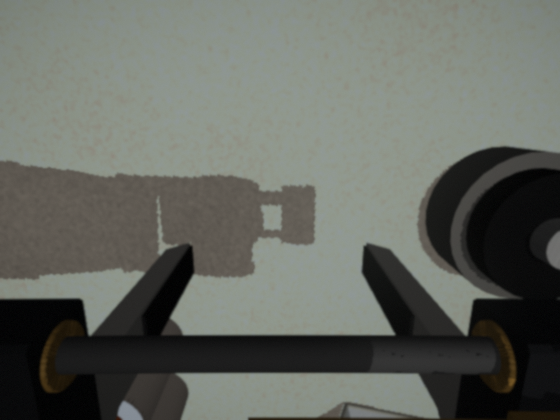

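The side view shows the carton front-left, around (250,340). The near flap is the half-raised +y one, and the stand is at (340,195). In the top view the carton is at (140,255), the stand at (383,256), the jar at (170,150), the rack at (285,140) and the timer at (358,147). I'll enlarge the crops to measure.

```bash
python3 - <<'E'
import cv2
a=cv2.imread('pics/top0.png')
cv2.imwrite('pics/t_cart.png',cv2.resize(a[190:320,70:215],None,fx=4.5,fy=4.5,interpolation=cv2.INTER_CUBIC))
cv2.imwrite('pics/t_stand.png',cv2.resize(a[205:305,330:440],None,fx=6,fy=6,interpolation=cv2.INTER_CUBIC))
b=cv2.imread('pics/side0.png')
cv2.imwrite('pics/s_cart.png',cv2.resize(b[255:410,170:330],None,fx=4,fy=4,interpolation=cv2.INTER_CUBIC))
cv2.imwrite('pics/s_stand.png',cv2.resize(b[145:235,290:385],None,fx=6,fy=6,interpolation=cv2.INTER_CUBIC))
E
```

```text
(no output)
```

View pics/t_cart.png

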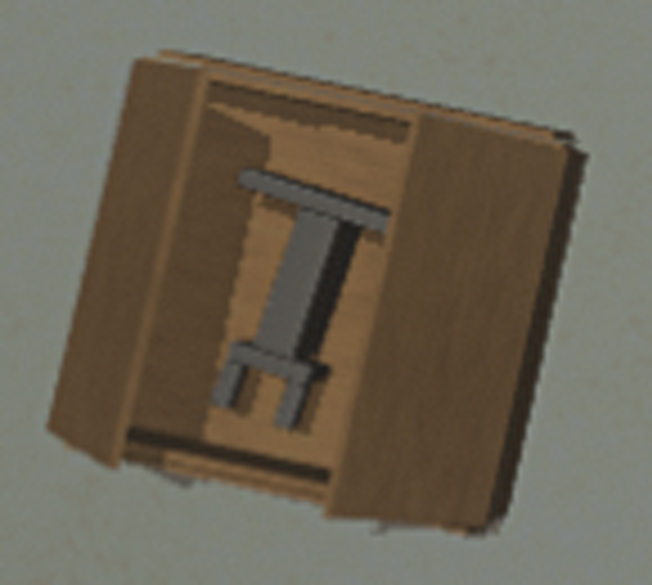

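View pics/t_stand.png

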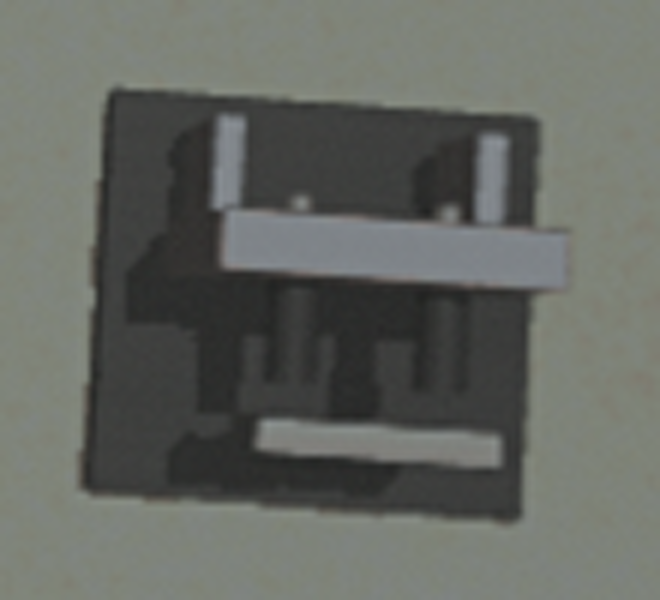

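View pics/s_cart.png

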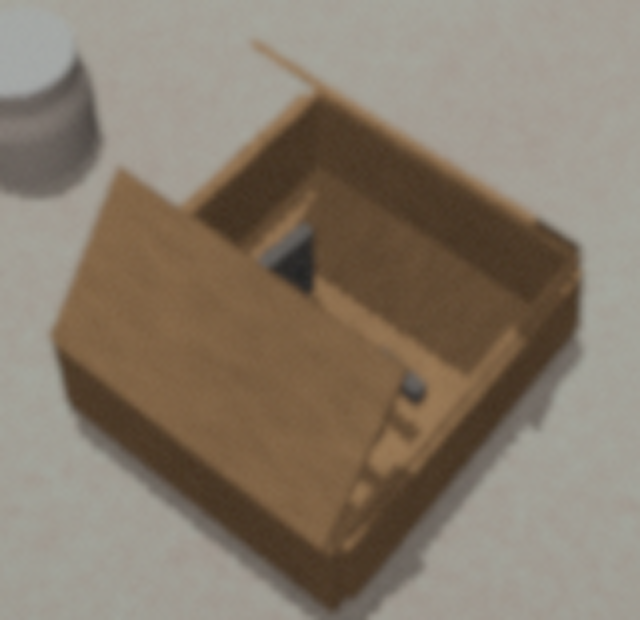

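View pics/s_stand.png

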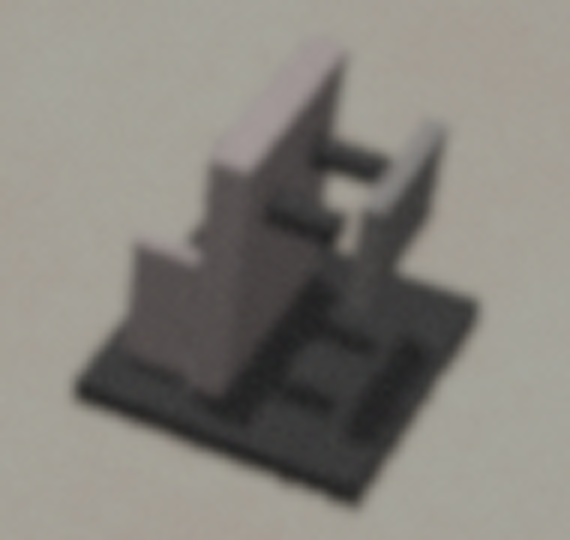

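```bash
cat > m.py <<'E'
from h import *
import pickle
cs=pickle.load(open('c0.pkl','rb')); t=cs['top']; s=cs['side']
def tc(p): return np.array(p)/4.5+np.array([70,190])
def ts(p): return np.array(p)/6+np.array([330,205])
pr=lambda n,v: print(n,np.round(v,4).tolist())
# plate
pl=onz(t,ts([[257,452],[500,468],[503,433],[258,418]]),0.12); pr('plate top fl fr br bl',pl)
po=onz(t,ts([[222,268],[565,290],[568,230],[222,208]]),0.13); pr('post',po)
ba=onz(t,ts([[84,490],[520,520],[538,117],[112,90]]),0.012); pr('base fl fr br bl',ba)
ha=onz(t,tc([[240,172],[390,212]]),0.054); pr('flange outer top L R',ha)
ar=onz(t,tc([[300,207],[342,217],[297,358],[255,343]]),0.046); pr('arm tops',ar)
fk=onz(t,tc([[235,410],[212,402],[298,430],[275,424]]),0.046); pr('fork ends',fk)
r=onz(t,tc([[575,145],[495,525]]),0.06); pr('right hinge',r)
l=onz(t,tc([[135,58],[48,430]]),0.06); pr('left hinge',l)
for a,b in (([122,170],[205,70]),([330,548],[120,465])):
    pr('left edge tri',tri(s,np.array(a)/4+[170,255],t,tc(b))[0])
    print(tri(s,np.array(a)/4+[170,255],t,tc(b))[1])
for a,b in (([255,42],[410,115]),([525,322],[330,515])):
    pr('right edge tri',tri(s,np.array(a)/4+[170,255],t,tc(b))[0])
E
python3 m.py
```

```text
plate top fl fr br bl [[0.5004, -0.1817, 0.12], [0.4945, -0.2511, 0.12], [0.5044, -0.2524, 0.12], [0.5101, -0.1823, 0.12]]
post [[0.553, -0.1718, 0.13], [0.5448, -0.2692, 0.13], [0.5618, -0.2708, 0.13], [0.57, -0.1724, 0.13]]
base fl fr br bl [[0.484, -0.1442, 0.012], [0.4717, -0.2835, 0.012], [0.6007, -0.2946, 0.012], [0.6122, -0.157, 0.012]]
flange outer top L R [[0.602, 0.2697, 0.054], [0.5842, 0.2068, 0.054]]
arm tops [[0.5873, 0.2467, 0.046], [0.5828, 0.229, 0.046], [0.5245, 0.2476, 0.046], [0.531, 0.2653, 0.046]]
fork ends [[0.5034, 0.2736, 0.046], [0.5068, 0.2832, 0.046], [0.4947, 0.2471, 0.046], [0.4974, 0.2567, 0.046]]
right hinge [[0.6102, 0.1287, 0.06], [0.4558, 0.1622, 0.06]]
left hinge [[0.6499, 0.3123, 0.06], [0.497, 0.3468, 0.06]]
left edge tri [0.6371, 0.2598, 0.1304]
0.00011875630443212221
left edge tri [0.4917, 0.3292, 0.0377]
0.023374169107995977
right edge tri [0.6173, 0.1783, 0.1388]
right edge tri [0.4631, 0.2242, 0.0811]
```

```bash
cat >> h.py <<'E'
def wrap(a): return (a+np.pi)%(2*np.pi)-np.pi
def target_R(yaw,cur):
    # tool x down, tool y along the yaw's y axis (or opposite, whichever nearer)
    best=None
    for sgn in (1,-1):
        x=np.array([0,0,-1.]); y=sgn*np.array([-np.sin(yaw),np.cos(yaw),0]); M=np.c_[x,y,np.cross(x,y)]
        d=(R.from_matrix(cur).inv()*R.from_matrix(M)).as_rotvec()
        if best is None or np.linalg.norm(d)<np.linalg.norm(best[1]): best=(M,d)
    return best
def toolR(o): return R.from_euler('xyz',o['eef_rot']).as_matrix()
def plan(p,yaw,o=None,a_pos=None):
    """total delta in current tool frame (mm), rotvec, to reach p with yaw"""
    o=o or ctrl.get_obs(); M=toolR(o)
    d=M.T@(np.array(p)-o['ee_pos'])*1000
    rv=target_R(yaw,M)[1]
    return d,rv
E
python3 - <<'E'
from m import *
def ss(p): return np.array(p)/4+[170,255]
for n,(a,b),(hx) in (('L',([122,170],[205,70]),0),('L',([403,372],[120,465]),0),('R',([255,42],[410,115]),0),('R',([540,222],[330,515]),0)):
    P,e=tri(s,ss(a),t,tc(b)); pr(n,P); print(round(e,4), 'angle', np.arcsin((P[2]-.06)/.087))
o=ctrl.get_obs(); pr('R',toolR(o))
# side: rim corners
c=onz(s,ss([[55,335],[330,550],[580,250]]),.06); pr('side rim corners',c)
E
```

```text
plate top fl fr br bl [[0.5004, -0.1817, 0.12], [0.4945, -0.2511, 0.12], [0.5044, -0.2524, 0.12], [0.5101, -0.1823, 0.12]]
post [[0.553, -0.1718, 0.13], [0.5448, -0.2692, 0.13], [0.5618, -0.2708, 0.13], [0.57, -0.1724, 0.13]]
base fl fr br bl [[0.484, -0.1442, 0.012], [0.4717, -0.2835, 0.012], [0.6007, -0.2946, 0.012], [0.6122, -0.157, 0.012]]
flange outer top L R [[0.602, 0.2697, 0.054], [0.5842, 0.2068, 0.054]]
arm tops [[0.5873, 0.2467, 0.046], [0.5828, 0.229, 0.046], [0.5245, 0.2476, 0.046], [0.531, 0.2653, 0.046]]
fork ends [[0.5034, 0.2736, 0.046], [0.5068, 0.2832, 0.046], [0.4947, 0.2471, 0.046], [0.4974, 0.2567, 0.046]]
right hinge [[0.6102, 0.1287, 0.06], [0.4558, 0.1622, 0.06]]
left hinge [[0.6499, 0.3123, 0.06], [0.497, 0.3468, 0.06]]
left edge tri [0.6371, 0.2598, 0.1304]
0.00011875630443212221
left edge tri [0.4917, 0.3292, 0.0377]
0.023374169107995977
right edge tri [0.6173, 0.1783, 0.1388]
right edge tri [0.4631, 0.2242, 0.0811]
L [0.6371, 0.2598, 0.1304]
0.0001 angle 0.9418790482633941
L [0.488, 0.2929, 0.1267]
0.0027 angle 0.873793006930317
R [0.6173, 0.1783, 0.1388]
0.0003 angle 1.133338897380541
R [0.4669, 0.2096, 0.1336]
0.001 angle 1.0085324492030128
R [[-0.0001, 0.2258, -0.9742], [0.0008, -0.9742, -0.2258], [-1.0, -0.0008, -0.0001]]
side rim corners [[0.6505, 0.3074, 0.06], [0.4972, 0.343, 0.06], [0.4592, 0.1655, 0.06]]
```

The left and right flaps sit at about 0.91 and 1.07 rad. The carton centre is near (0.554, 0.237) with yaw about -0.215. The plate face is near (0.4976, -0.216) with yaw about -0.085. First I'll rise, turn the tool and close the fingers.

Request:
play_rows:
  deltas:
    - [[-12, 0, 0, 0.11, 0, 0, 0], [-12, 0, 0, 0.11, 0, 0, 0], [-12, 0, 0, 0.11, 0, 0, 0], [-12, 0, 0, 0.11, 0, 0, 0]]

```text
time_s: 0.55
ee_pos: [0.1242, -0.5356, 0.2537]
eef_rot: [-1.243, 1.57, 1.681]
force: [0.3, 1.0, 1.3]
grip_width: 0.0651
```

```bash
python3 - <<'E'
from h import *
o=ctrl.get_obs(); print(o['ee_pos'],o['grip_width'],o['force'])
print(plan([0.5537,0.237,0.25],-0.22))
E
```

```text
[ 0.12419408 -0.53564956  0.25366543] 0.0650950659269519 [0.25798557 0.95438309 1.34570693]
(array([   4.10758475, -846.92749671, -253.32399829]), array([0.00328618, 0.00019825, 0.00058076]))
```

Request:
play_rows:
  deltas:
    - [[0, -42, -12.7, 0, 0, 0, 0], [0, -42, -12.7, 0, 0, 0, 0], [0, -42, -12.7, 0, 0, 0, 0], [0, -42, -12.7, 0, 0, 0, 0], [0, -42, -12.7, 0, 0, 0, 0], [0, -42, -12.7, 0, 0, 0, 0], [0, -42, -12.7, 0, 0, 0, 0], [0, -42, -12.7, 0, 0, 0, 0], [0, -42, -12.7, 0, 0, 0, 0], [0, -42, -12.7, 0, 0, 0, 0]]

```text
time_s: 1.55
ee_pos: [0.3372, -0.1502, 0.2535]
eef_rot: [2.775, 1.57, -0.579]
force: [1.2, -1.1, 0.1]
grip_width: 0.0005
```

Request:
play_rows:
  deltas:
    - [[0, -42, -12.7, 0, 0, 0, 0], [0, -42, -12.7, 0, 0, 0, 0], [0, -42, -12.7, 0, 0, 0, 0], [0, -42, -12.7, 0, 0, 0, 0], [0, -42, -12.7, 0, 0, 0, 0], [0, -42, -12.7, 0, 0, 0, 0], [0, -42, -12.7, 0, 0, 0, 0], [0, -42, -12.7, 0, 0, 0, 0], [0, -42, -12.7, 0, 0, 0, 0], [0, 0, 0, 0, 0, 0, 0]]

```text
time_s: 2.55
ee_pos: [0.5289, 0.1969, 0.2518]
eef_rot: [0.29, 1.569, -3.06]
force: [0.3, -0.1, -1.0]
grip_width: 0.0006
```

```bash
python3 - <<'E'
from h import *
o=ctrl.get_obs(); print(o['ee_pos'],o['grip_width'],o['force'],o['joint_vel'])
print(plan([0.5537,0.237,0.095],-0.215))
cam('side','side1.png');cam('top','top1.png')
E
```

```text
[0.52893055 0.19691981 0.25183782] 0.0006360751687286195 [ 0.25561565 -0.13024506 -0.979718  ] [-0.063584   -0.07250386  0.09042259 -0.01288067 -0.00379579 -0.05895219]
(array([156.78054397, -44.43832244, -16.22176949]), array([ 0.00602309,  0.001951  , -0.00058927]))
```

Request:
play_rows:
  deltas:
    - [[0, -22, -8, 0, 0, 0, 0], [0, -22, -8, 0, 0, 0, 0], [0, 0, 0, 0, 0, 0, 0], [30, 0, 0, 0, 0, 0, 0], [30, 0, 0, 0, 0, 0, 0], [30, 0, 0, 0, 0, 0, 0], [30, 0, 0, 0, 0, 0, 0], [36, 0, 0, 0, 0, 0, 0], [0, 0, 0, 0, 0, 0, 0]]

```text
time_s: 3.55
ee_pos: [0.5507, 0.231, 0.0938]
eef_rot: [0.565, 1.564, -2.79]
force: [0.0, 0.5, -0.3]
grip_width: 0.0006
```

```bash
python3 - <<'E'
from h import *
o=ctrl.get_obs(); print(o['ee_pos'],o['grip_width'],o['force'])
cam('side','side2.png');cam('top','top2.png')
u=np.array([0.2133,0.977,0]);c=np.array([0.5537,0.237,0.095])
print(plan(c+u*.112,-0.215),plan(c-u*.112,-0.215))
E
```

```text
[0.55069588 0.23095074 0.09375692] 0.0006227446685536232 [ 0.00304315  0.53984656 -0.32112013]
(array([   3.72632233, -116.75350732,    0.27462902]), array([ 1.93534676e-03, -2.85470526e-04,  6.41932126e-05])) (array([  3.71188428, 107.24899434,   0.69664254]), array([ 1.93534676e-03, -2.85470526e-04,  6.41932126e-05]))
```

View pics/side2.png

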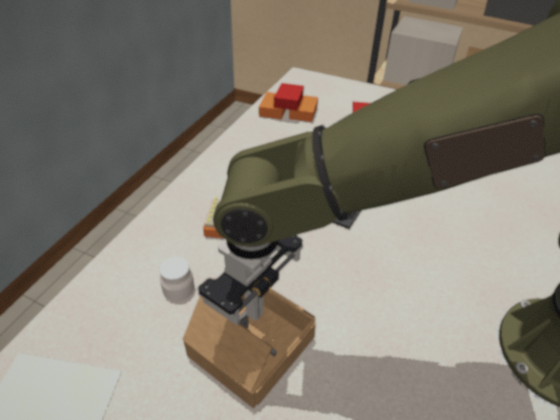

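The closed fingers are between the flaps at about (250,310). Now I'll push the left flap out.

Request:
play_rows:
  deltas:
    - [[0, -15, 0, 0, 0, 0, 0], [0, -15, 0, 0, 0, 0, 0], [0, -15, 0, 0, 0, 0, 0], [0, -15, 0, 0, 0, 0, 0], [0, -15, 0, 0, 0, 0, 0], [0, -15, 0, 0, 0, 0, 0], [0, -15, 0, 0, 0, 0, 0], [0, -11, 0, 0, 0, 0, 0], [0, 0, 0, 0, 0, 0, 0], [0, 0, 0, 0, 0, 0, 0]]

```text
time_s: 4.65
ee_pos: [0.5774, 0.3468, 0.0977]
eef_rot: [-2.565, 1.571, 0.365]
force: [-0.1, 0.5, 0.3]
grip_width: 0.0006
```

```bash
python3 - <<'E'
from h import *
o=ctrl.get_obs(); print(o['ee_pos'],o['grip_width'],o['force'])
cam('side','side3.png')
u=np.array([0.2133,0.977,0]);c=np.array([0.5537,0.237,0.095])
print(plan(c-u*.112,-0.215))
E
```

```text
[0.57744502 0.34682017 0.0976502 ] 0.0006318117495431283 [-0.09973099  0.48882527  0.26039317]
(array([  2.62294266, 223.91813878,   0.49891094]), array([ 2.76029723e-03, -7.05602457e-05,  8.00834422e-06]))
```

View pics/side3.png

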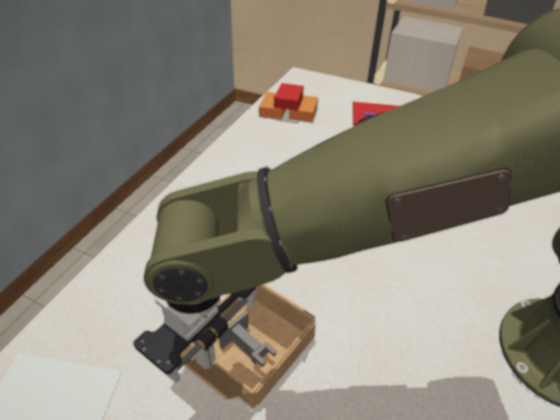

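The left flap is swung out under the fingers. Now the right flap.

Request:
play_rows:
  deltas:
    - [[0, 25, 0, 0, 0, 0, 0], [0, 25, 0, 0, 0, 0, 0], [0, 25, 0, 0, 0, 0, 0], [0, 25, 0, 0, 0, 0, 0], [0, 15, 0, 0, 0, 0, 0], [0, 15, 0, 0, 0, 0, 0], [0, 15, 0, 0, 0, 0, 0], [0, 15, 0, 0, 0, 0, 0], [0, 15, 0, 0, 0, 0, 0], [0, 15, 0, 0, 0, 0, 0]]

```text
time_s: 5.7
ee_pos: [0.5372, 0.1598, 0.0974]
eef_rot: [-1.207, 1.571, 1.723]
force: [0.4, -0.3, -0.8]
grip_width: 0.0004
```

Request:
play_rows:
  deltas:
    - [[0, 15, 0, 0, 0, 0, 0], [0, 15, 0, 0, 0, 0, 0], [0, 4, 0, 0, 0, 0, 0], [0, 0, 0, 0, 0, 0, 0], [0, 0, 0, 0, 0, 0, 0]]

```text
time_s: 6.2
ee_pos: [0.5305, 0.1278, 0.0975]
eef_rot: [-2.692, 1.571, 0.238]
force: [-0.0, -0.2, 0.9]
grip_width: 0.0009
```

```bash
python3 - <<'E'
from h import *
o=ctrl.get_obs(); print(o['ee_pos'],o['grip_width'],o['force'])
cam('side','side4.png'); cam('top','top4.png')
E
```

```text
[0.5304685  0.12776024 0.09754518] 0.0009307732778847744 [-0.00623749 -0.24596522  0.8989924 ]
```

View pics/side4.png

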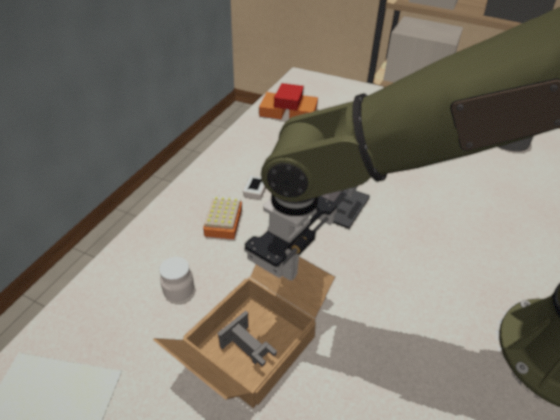

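View pics/top4.png

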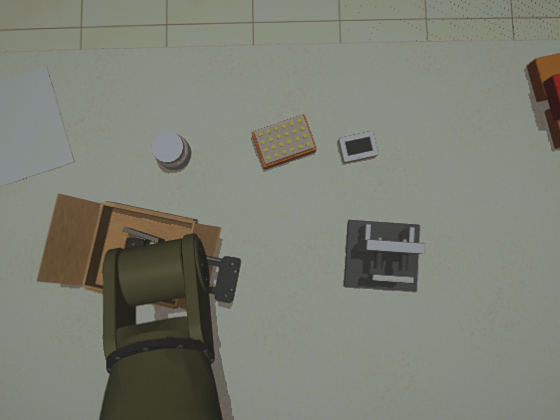

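Both flaps lean well outward: left edge at about (48,238) in the top view, right flap under the gripper. I'll rise, open the fingers and go above the hanger.

```bash
python3 - <<'E'
from h import *
print(plan([0.5555,0.248,0.22],-0.31))
E
```

```text
(array([-122.5912916 , -122.61107142,    0.65091309]), array([ 9.83521306e-02, -1.71116948e-05,  2.52964648e-05]))
```

Request:
play_rows:
  deltas:
    - [[-30, 0, 0, 0, 0, 0, 0], [-30, 0, 0, 0, 0, 0, 0], [-30, 0, 0, 0, 0, 0, 0], [-32, -20, 0, 0, 0, 0, 60], [0, -35, 0, 0, 0, 0, 60], [0, -35, 0, 0, 0, 0, 60], [0, -32, -1, 0, 0, 0, 60], [0, 0, 0, 0.098, 0, 0, 60], [0, 0, 0, 0, 0, 0, 60]]

```text
time_s: 7.2
ee_pos: [0.5567, 0.2477, 0.2189]
eef_rot: [0.697, 1.57, -2.754]
force: [-1.0, -0.3, -0.2]
grip_width: 0.045
```

```bash
python3 - <<'E'
from h import *
import pickle
o=ctrl.get_obs(); print(o['ee_pos'],o['eef_rot'],o['grip_width'],o['force'])
cs={n:cam(n,n+'5.png') for n in ['side','top','wrist']}
pickle.dump(cs,open('c5.pkl','wb'))
E
```

```text
[0.55673294 0.24769865 0.21889938] [ 0.69735069  1.56999814 -2.75437358] 0.04501670767648919 [-1.00229351 -0.2576752  -0.20807532]
```

View pics/wrist5.png

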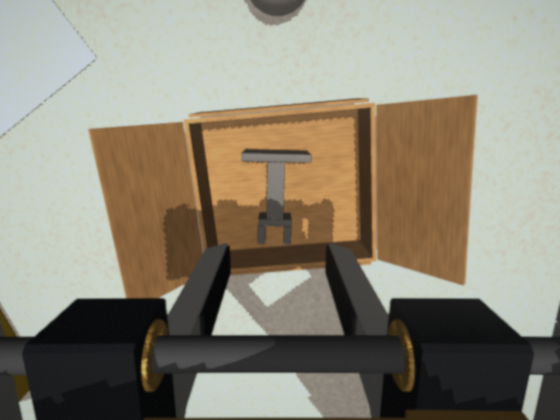

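View pics/side5.png

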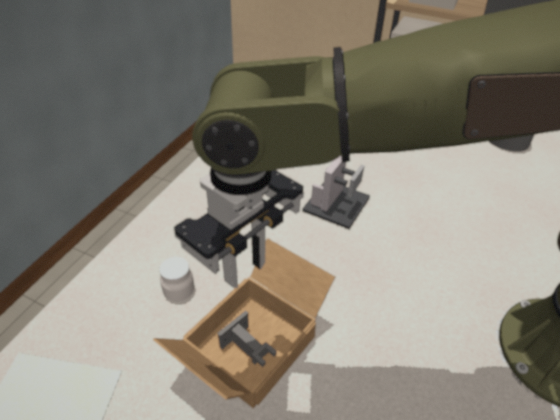

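View pics/top5.png

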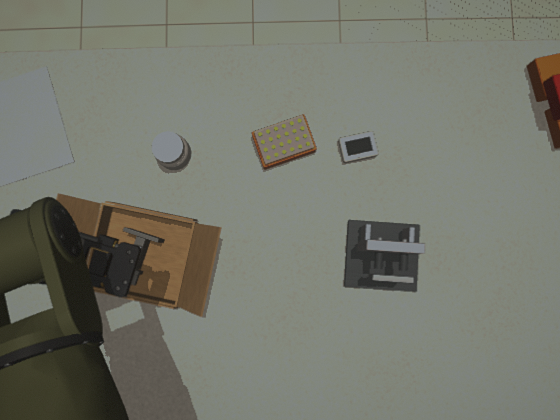

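The wrist view shows both flaps wide open and the hanger free, with its flange at (276,155) and fork at (275,230). I'll enlarge it to measure.

```bash
python3 - <<'E'
import cv2
a=cv2.imread('pics/wrist5.png')
cv2.imwrite('pics/w_h.png',cv2.resize(a[140:250,225:335],None,fx=5.4,fy=5.4,interpolation=cv2.INTER_CUBIC))
E
```

```text
(no output)
```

View pics/w_h.png

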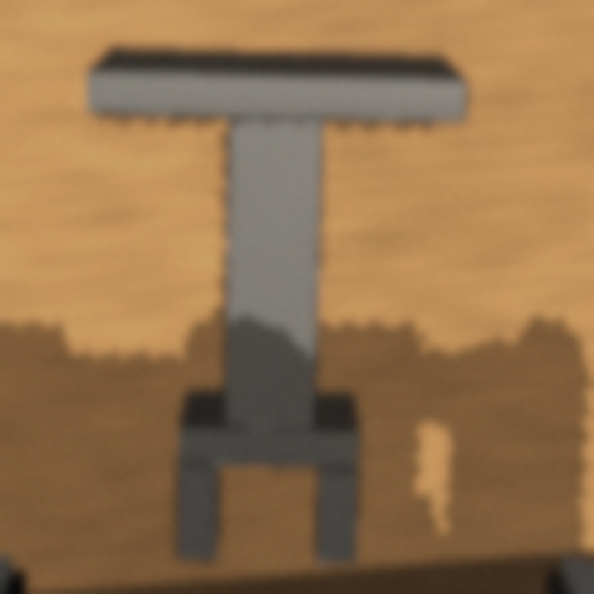

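```bash
cat > m5.py <<'E'
from h import *
import pickle
cs=pickle.load(open('c5.pkl','rb')); w=cs['wrist']; t=cs['top']; s=cs['side']
pr=lambda n,v: print(n,np.round(v,4).tolist())
wc=lambda p: np.array(p)/5.4+[225,140]
pr('C',w['C'])
ha=onz(w,wc([[90,71],[466,79]]),.054); pr('flange outer L R',ha)
hi=onz(w,wc([[90,113],[466,121]]),.054); pr('flange inner L R',hi)
ar=onz(w,wc([[231,122],[322,122],[314,428],[224,428]]),.046); pr('arm',ar)
fk=onz(w,wc([[177,558],[356,560]]),.046); pr('fork',fk)
fb=onz(w,wc([[181,430],[357,430]]),.046); pr('forkback',fb)
y=ha[0]-ha[1]; print('yaw flange',np.arctan2(-y[0],y[1]),np.linalg.norm(y))
y=fk[0]-fk[1]; print('yaw fork',np.arctan2(-y[0],y[1]),np.linalg.norm(y))
d=(ar[0]+ar[1]-ar[2]-ar[3])/2; print('yaw arm',np.arctan2(d[1],d[0]),np.linalg.norm(d))
d=(ha.mean(0)-fk.mean(0)); print('yaw overall',np.arctan2(d[1],d[0]),np.linalg.norm(d[:2]))
yaw=np.arctan2(d[1],d[0]); e=np.array([np.cos(yaw),np.sin(yaw)])
print('origin from flange',ha.mean(0)[:2]-.04*e,'fork',fk.mean(0)[:2]+.058*e)
# carton corners & flap edges in wrist
rim=onz(w,[[186,121],[376,103],[374,264]],.06); pr('rim',rim)
E
python3 m5.py
python3 - <<'E'
import cv2
a=cv2.imread('pics/side5.png')
cv2.imwrite('pics/s5c.png',cv2.resize(a[235:410,150:345],None,fx=4,fy=4,interpolation=cv2.INTER_CUBIC))
E
```

```text
C [0.6297, 0.223, 0.3981]
flange outer L R [[0.6065, 0.2673, 0.054], [0.5844, 0.2023, 0.054]]
flange inner L R [[0.5993, 0.2698, 0.054], [0.5771, 0.2045, 0.054]]
arm [[0.589, 0.2462, 0.046], [0.5839, 0.2299, 0.046], [0.527, 0.2492, 0.046], [0.5324, 0.2661, 0.046]]
fork [[0.5094, 0.2835, 0.046], [0.4981, 0.2494, 0.046]]
forkback [[0.5345, 0.2743, 0.046], [0.5241, 0.2413, 0.046]]
yaw flange -0.3281601745756715 0.06859771571571226
yaw fork -0.3191447669611333 0.03586358692513713
yaw arm -0.3326471582668573 0.060056996358328764
yaw overall -0.33203394748923937 0.09704339489137742
origin from flange [0.55767297 0.24785391] fork [0.55857733 0.24754209]
rim [[0.6511, 0.3066, 0.06], [0.6127, 0.1323, 0.06], [0.4552, 0.1716, 0.06]]
```

View pics/s5c.png

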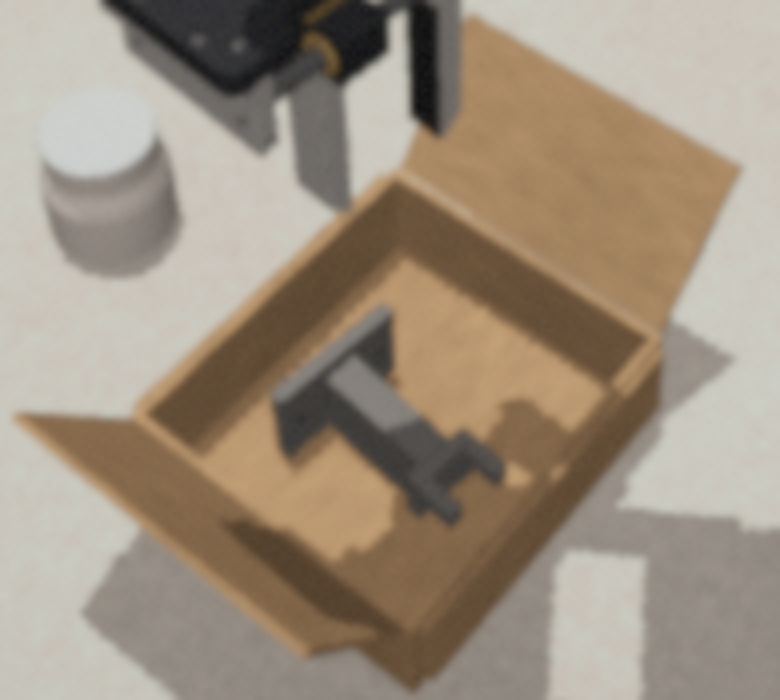

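```bash
python3 - <<'E'
from m5 import *
for n,a,b in (('R near',[740,170],[204,315]),('L far',[15,412],[58,195]),('L near',[302,655],[38,281])):
    P,e=tri(s,np.array(a)/4+[150,235],t,b); pr(n,P); print(e,'theta',np.pi-np.arcsin((P[2]-.06)/.087))
print(plan([0.557,0.248,0.05],-0.325))
o=ctrl.get_obs();print(o['ee_pos'],o['grip_width'])
E
```

```text
C [0.6297, 0.223, 0.3981]
flange outer L R [[0.6065, 0.2673, 0.054], [0.5844, 0.2023, 0.054]]
flange inner L R [[0.5993, 0.2698, 0.054], [0.5771, 0.2045, 0.054]]
arm [[0.589, 0.2462, 0.046], [0.5839, 0.2299, 0.046], [0.527, 0.2492, 0.046], [0.5324, 0.2661, 0.046]]
fork [[0.5094, 0.2835, 0.046], [0.4981, 0.2494, 0.046]]
forkback [[0.5345, 0.2743, 0.046], [0.5241, 0.2413, 0.046]]
yaw flange -0.3281601745756715 0.06859771571571226
yaw fork -0.3191447669611333 0.03586358692513713
yaw arm -0.3326471582668573 0.060056996358328764
yaw overall -0.33203394748923937 0.09704339489137742
origin from flange [0.55767297 0.24785391] fork [0.55857733 0.24754209]
rim [[0.6511, 0.3066, 0.06], [0.6127, 0.1323, 0.06], [0.4552, 0.1716, 0.06]]
R near [0.4469, 0.1091, 0.1193]
0.0007207154488011187 theta 2.392378300496595
L far [0.6585, 0.361, 0.1332]
0.002945465066240062 theta 2.1411582159275655
L near [0.5105, 0.3956, 0.1277]
0.0030291836838737154 theta 2.250635223781386
(array([169.47575018,  -1.59714421,   0.42890494]), array([ 1.69625879e-02,  3.74636331e-05, -1.02823250e-04]))
[0.55693594 0.24636258 0.2194759 ] 0.05711413089021198
```

Request:
play_rows:
  deltas:
    - [[30, -1.6, 0.4, 0.017, 0, 0, 60], [30, 0, 0, 0, 0, 0, 60], [30, 0, 0, 0, 0, 0, 60], [30, 0, 0, 0, 0, 0, 60], [30, 0, 0, 0, 0, 0, 60], [19, 0, 0, 0, 0, 0, 60], [0, 0, 0, 0, 0, 0, 60], [0, 0, 0, 0, 0, 0, 60]]

```text
time_s: 8.15
ee_pos: [0.5575, 0.248, 0.0513]
eef_rot: [-2.445, 1.57, 0.369]
force: [-0.3, 0.2, 0.9]
grip_width: 0.0597
```

```bash
python3 - <<'E'
from h import *
o=ctrl.get_obs(); print(o['ee_pos'],o['grip_width'],o['force'])
print(plan([0.557,0.248,0.0105],-0.325))
cam('side','side6.png')
E
```

```text
[0.55748382 0.24803979 0.05132968] 0.05966424520822238 [-0.32899101  0.19155145  0.88674415]
(array([40.82936828,  0.2097765 ,  0.46553581]), array([-0.00176975, -0.00049239,  0.00041086]))
```

View pics/side6.png

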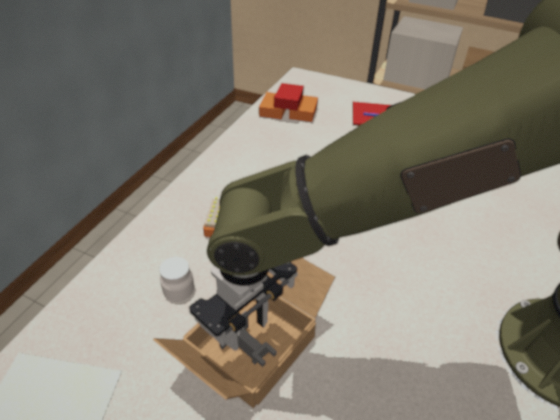

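The fingers straddle the arm at about (250,325). I'll descend the rest and grip.

Request:
play_rows:
  deltas:
    - [[15, 0, 0, 0, 0, 0, 60], [15, 0, 0, 0, 0, 0, 60], [11, 0, 0, 0, 0, 0, 60], [0, 0, 0, 0, 0, 0, 60], [0, 0, 0, 0, 0, 0, 0], [0, 0, 0, 0, 0, 0, 0], [0, 0, 0, 0, 0, 0, 0], [0, 0, 0, 0, 0, 0, 0], [0, 0, 0, 0, 0, 0, 0], [0, 0, 0, 0, 0, 0, 0]]
  grip_force: 40

```text
time_s: 9.2
ee_pos: [0.5572, 0.2483, 0.0096]
eef_rot: [-2.307, 1.57, 0.507]
force: [-0.0, -0.4, 1.5]
grip_width: 0.0179
```

```bash
python3 - <<'E'
from h import *
o=ctrl.get_obs(); print(o['ee_pos'],o['eef_rot'],o['grip_width'],o['force'])
E
```

```text
[0.55717461 0.24832376 0.00964183] [-2.30705852  1.57047084  0.50736644] 0.0179447144445418 [-0.0421815  -0.43991972  1.45549765]
```

Gripped at 17.9 mm. Lifting.

Request:
play_rows:
  deltas:
    - [[-10, 0, 0, 0, 0, 0, 0], [-20, 0, 0, 0, 0, 0, 0], [-25, 0, 0, 0, 0, 0, 0], [-25, 0, 0, 0, 0, 0, 0], [-25, 0, 0, 0, 0, 0, 0], [-25, 0, 0, 0, 0, 0, 0], [-25, 0, 0, 0, 0, 0, 0], [-25, 0, 0, 0, 0, 0, 0], [-10, 0, 0, 0, 0, 0, 0], [0, 0, 0, 0, 0, 0, 0]]

```text
time_s: 10.2
ee_pos: [0.5574, 0.2484, 0.2008]
eef_rot: [-2.461, 1.569, 0.354]
force: [-0.3, -0.2, -1.6]
grip_width: 0.0175
```

```bash
python3 - <<'E'
from h import *
import pickle
o=ctrl.get_obs(); print(o['ee_pos'],o['eef_rot'],o['grip_width'],o['force'])
cs={n:cam(n,n+'7.png') for n in ['side','top','wrist']}
pickle.dump((cs,o),open('c7.pkl','wb'))
E
```

```text
[0.55743276 0.24835283 0.20080436] [-2.46057214  1.568518    0.3537915 ] 0.017544992672076633 [-0.33382742 -0.23352189 -1.63396102]
```

View pics/side7.png

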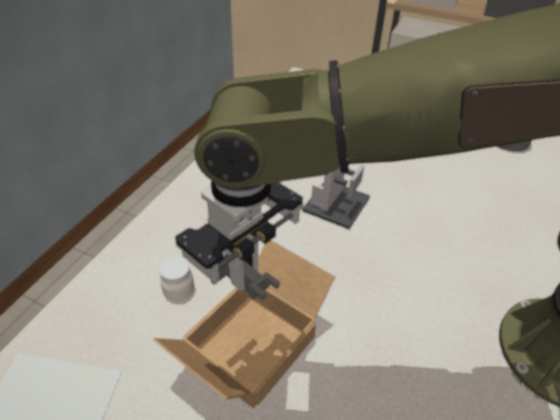

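View pics/wrist7.png

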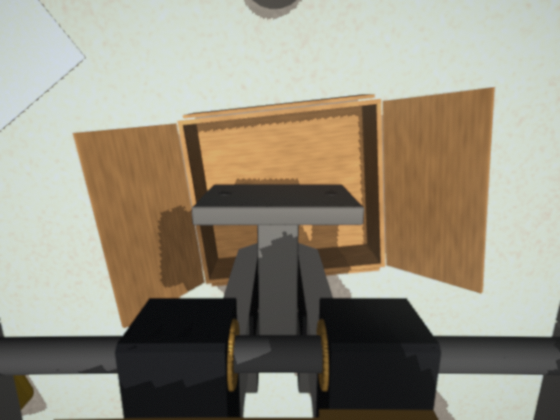

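The hanger is in the gripper. In the wrist view the flange's top edge runs from (193,208) to (362,208), so I can work out its pose in the hand.

```bash
python3 - <<'E'
import cv2
a=cv2.imread('pics/wrist7.png')
cv2.imwrite('pics/w7.png',cv2.resize(a[170:250,180:375],None,fx=4,fy=4,interpolation=cv2.INTER_CUBIC))
E
```

```text
(no output)
```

View pics/w7.png

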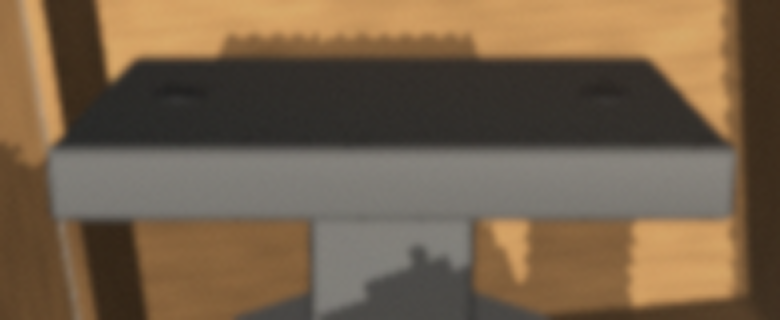

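```bash
cat > m7.py <<'E'
from h import *
import pickle
cs,o=pickle.load(open('c7.pkl','rb')); w=cs['wrist']
M=toolR(o); z=o['ee_pos'][2]+.0444
f=lambda p: np.array(p)/4+[180,170]
a=onz(w,f([[52,150],[733,147],[52,215],[733,215]]),z)
b=onz(w,f([[135,60],[650,58]]),z-.05)
tl=lambda P:(P-o['ee_pos'])@M*1000
print('tool axes',np.round(M,3).tolist())
print('top outer/inner in tool mm',np.round(tl(a),1).tolist()); print('bottom outer',np.round(tl(b),1).tolist())
y=a[0]-a[1]; print('yaw',np.arctan2(-y[0],y[1]),np.linalg.norm(y)); yb=b[0]-b[1]; print(np.arctan2(-yb[0],yb[1]),np.linalg.norm(yb))
print('tool yaw', np.arctan2(M[0,1],-M[1,1]))
E
python3 m7.py
```

```text
tool axes [[0.002, -0.321, -0.947], [0.001, -0.947, 0.321], [-1.0, -0.001, -0.002]]
top outer/inner in tool mm [[-44.3, -32.4, -41.3], [-44.4, 34.5, -41.6], [-44.3, -32.8, -34.6], [-44.4, 35.0, -34.6]]
bottom outer [[5.7, -33.0, -40.3], [5.6, 35.6, -40.6]]
yaw -0.32250001232053177 0.06690746063748151
-0.32303502230330583 0.06861207452099563
tool yaw -0.3272277371505864
```

```bash
cat > tg.py <<'E'
from h import *
F=np.array([0.4976,-0.2160,0.095]); ys=-0.085
ex=np.array([np.cos(ys),np.sin(ys),0]); ey=np.array([-np.sin(ys),np.cos(ys),0])
def tcp(d,dz=0): # flange face at d (m) past rest plane
    return F+ex*(d-0.041)+ey*0.0006+np.array([0,0,-0.0194+dz])
E
python3 - <<'E'
from tg import *
print(plan(tcp(-.03,.11),ys))
# in the frame after turn
M=target_R(ys,toolR(ctrl.get_obs()))[0]
print(M.T@(tcp(-.03,.11)-ctrl.get_obs()['ee_pos'])*1000)
E
```

```text
(array([ 12.9856032 , 474.84970368, -24.20746559]), array([-0.24220297,  0.00183271, -0.00117535]))
[ 12.36852661 466.80768515  90.41279226]
```

Request:
play_rows:
  deltas:
    - [[0, 0, 0, -0.121, 0, 0, 0], [0, 0, 0, -0.121, 0, 0, 0], [0, 25, 5, 0, 0, 0, 0], [0, 35, 7, 0, 0, 0, 0], [0, 40, 8, 0, 0, 0, 0], [0, 40, 8, 0, 0, 0, 0], [0, 40, 8, 0, 0, 0, 0], [0, 40, 8, 0, 0, 0, 0], [0, 40, 8, 0, 0, 0, 0], [0, 40, 8, 0, 0, 0, 0]]

```text
time_s: 11.35
ee_pos: [0.4706, -0.0469, 0.1984]
eef_rot: [-0.1, 1.569, 2.956]
force: [0.7, -0.1, -2.2]
grip_width: 0.0176
```

Request:
play_rows:
  deltas:
    - [[0, 40, 8, 0, 0, 0, 0], [0, 40, 8, 0, 0, 0, 0], [0, 35, 7, 0, 0, 0, 0], [0, 30, 5, 0, 0, 0, 0], [0, 15, 2, 0, 0, 0, 0], [0, 6, 0, 0, 0, 0, 0], [0, 0, 0, 0, 0, 0, 0], [0, 0, 0, 0, 0, 0, 0]]

```text
time_s: 12.15
ee_pos: [0.4278, -0.2077, 0.199]
eef_rot: [-0.589, 1.57, 2.468]
force: [0.5, 0.6, -0.6]
grip_width: 0.0175
```

```bash
python3 - <<'E'
from tg import *
o=ctrl.get_obs(); print(o['ee_pos'],o['eef_rot'],o['grip_width'],o['force'])
print(plan(tcp(-.03,0),ys))
E
```

```text
[ 0.42784761 -0.20766605  0.19901258] [-0.58886642  1.56994991  2.46805494] 0.017536466671416718 [ 0.54813645  0.58276971 -0.61742544]
(array([123.41225467,   1.83980736,   0.705625  ]), array([0.0003287 , 0.00070393, 0.00047   ]))
```

Request:
play_rows:
  deltas:
    - [[15, 1.8, 0.7, 0, 0, 0, 0], [25, 0, 0, 0, 0, 0, 0], [25, 0, 0, 0, 0, 0, 0], [25, 0, 0, 0, 0, 0, 0], [20, 0, 0, 0, 0, 0, 0], [13, 0, 0, 0, 0, 0, 0], [0, 0, 0, 0, 0, 0, 0], [0, 0, 0, 0, 0, 0, 0]]

```text
time_s: 12.95
ee_pos: [0.4274, -0.21, 0.0771]
eef_rot: [2.737, 1.57, -0.489]
force: [0.1, -0.4, -0.7]
grip_width: 0.0177
```

```bash
python3 - <<'E'
from tg import *
import pickle
o=ctrl.get_obs(); print(o['ee_pos'],o['eef_rot'],o['grip_width'],o['force'])
print(plan(tcp(-.03,0),ys))
cs={n:cam(n,n+'8.png') for n in ['side','top','wrist']}
pickle.dump((cs,o),open('c8.pkl','wb'))
E
```

```text
[ 0.42735502 -0.20996247  0.07706522] [ 2.73727898  1.57022087 -0.48900545] 0.017678345756915778 [ 0.14662394 -0.39507241 -0.70972824]
(array([ 1.46483204, -0.54838467,  0.49665668]), array([ 0.00030823, -0.00052909, -0.00022629]))
```

View pics/wrist8.png

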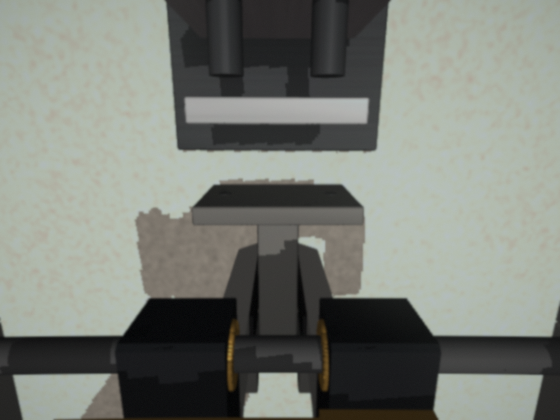

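View pics/side8.png

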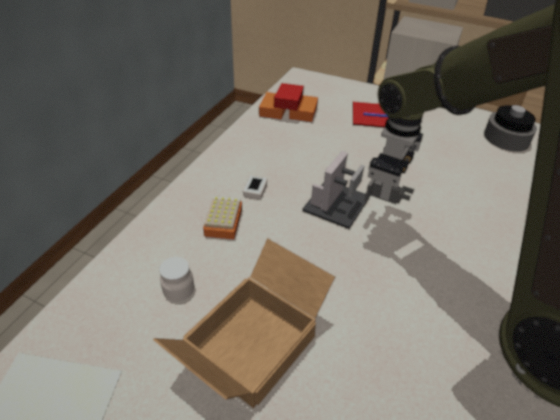

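View pics/top8.png

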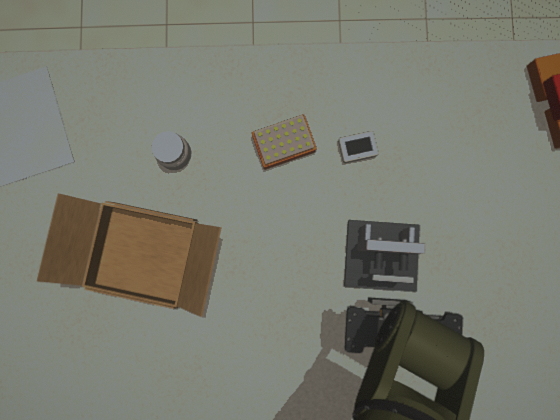

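The carton is empty with both flaps open. In the wrist view the plate (185–370, front edge at row ~124) and the flange (192–364, outer top edge at row ~208) are lined up and parallel. I'll measure the gap and offset in this same view.

```bash
python3 - <<'E'
import cv2
a=cv2.imread('pics/wrist8.png')
cv2.imwrite('pics/w8.png',cv2.resize(a[85:235,175:380],None,fx=3.8,fy=3.8,interpolation=cv2.INTER_CUBIC))
E
```

```text
(no output)
```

View pics/w8.png

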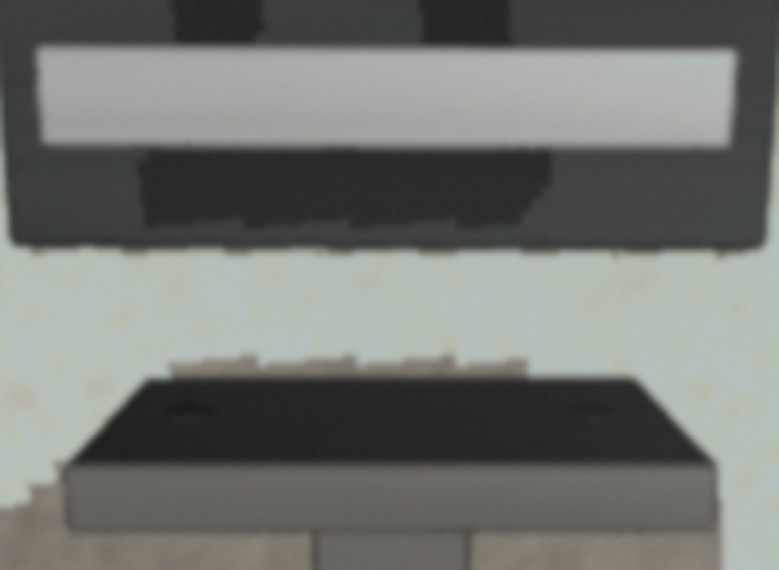

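```bash
python3 - <<'E'
from tg import *
import pickle
cs,o=pickle.load(open('c8.pkl','rb')); w=cs['wrist']; M=toolR(o)
f=lambda p: np.array(p)/3.8+[175,85]
pl=onz(w,f([[40,147],[733,147]]),.12); fl=onz(w,f([[66,465],[716,463]]),o['ee_pos'][2]+.0444)
tl=lambda P:(P-o['ee_pos'])@M*1000
for n,P in (('plate',pl),('flange',fl)):
    y=P[0]-P[1]; print(n,tl(P).round(1).tolist(),tl(P).mean(0).round(1),'yaw',np.arctan2(-y[0],y[1]),np.linalg.norm(y))
print('plate face world',pl.mean(0))
t=cs['top']
E
```

```text
plate [[-42.9, -34.3, -73.5], [-42.9, 35.1, -73.6]] [-42.9   0.4 -73.6] yaw -0.08447953636765719 0.06944968045260776
flange [[-44.4, -33.5, -41.0], [-44.4, 35.2, -41.2]] [-44.4   0.9 -41.1] yaw -0.08148383098325847 0.0687525534214037
plate face world [ 0.50058609 -0.21658299  0.12      ]
```

Lateral offset is about 0.5 mm, yaw mismatch about 3 mrad and the gap 30–32 mm. Approaching to just short of contact, lowering 1.5 mm on the way.

Request:
play_rows:
  deltas:
    - [[1.5, 0, -8, 0, 0, 0, 0], [0, 0, -10, 0, 0, 0, 0], [0, 0, -8, 0, 0, 0, 0], [0, 0, 0, 0, 0, 0, 0], [0, 0, 0, 0, 0, 0, 0]]

```text
time_s: 13.6
ee_pos: [0.4529, -0.2122, 0.0747]
eef_rot: [-0.361, 1.57, 2.695]
force: [-0.1, 0.6, -1.4]
grip_width: 0.0176
```

Request:
play_rows:
  deltas:
    - [[0, 0, -2, 0, 0, 0, 0], [0, 0, -2, 0, 0, 0, 0], [0, 0, -2, 0, 0, 0, 0], [0, 0, -2, 0, 0, 0, 0], [0, 0, 0, 0, 0, 0, 0], [0, 0, 0, 0, 0, 0, 0]]

```text
time_s: 14.2
ee_pos: [0.4607, -0.213, 0.0749]
eef_rot: [-0.18, 1.571, 2.877]
force: [-1.0, -0.2, -1.8]
grip_width: 0.0174
```

```bash
python3 - <<'E'
from tg import *
o=ctrl.get_obs(); print(o['ee_pos'],o['grip_width'],o['force'],o['moment'],'d', (o['ee_pos']-F)@ex*1000+41)
c=cam('wrist','wrist9.png')
cv2.imwrite('pics/w9.png',cv2.resize(c['img'][85:235,175:380,::-1],None,fx=3.8,fy=3.8,interpolation=cv2.INTER_CUBIC))
E
```

```text
[ 0.4607009  -0.21300886  0.07490698] 0.017356571943953812 [-0.99864707 -0.24619609 -1.81558366] [ 0.00171667  0.2234948  -0.0315998 ] d 3.980180116039506
```

View pics/w9.png

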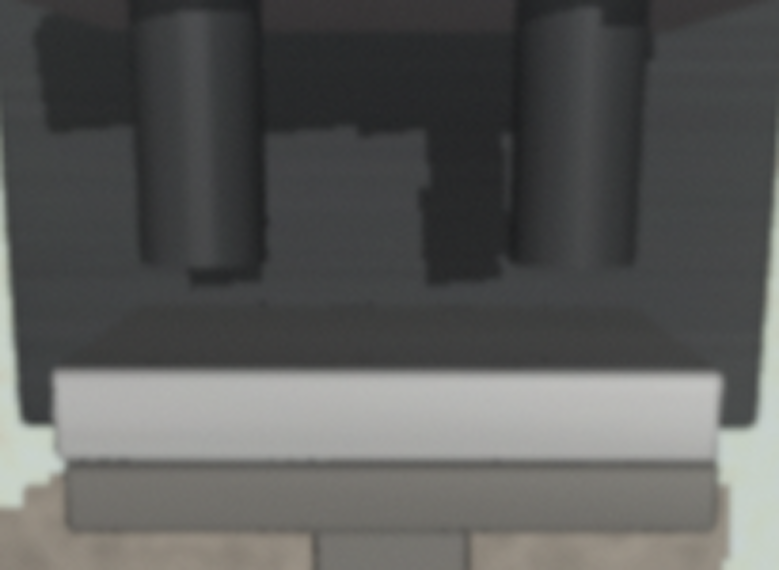

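The flange is flush on the plate, edges matching at (55–720) and (66–716) in the crop. I'll press in steps.

Request:
play_rows:
  deltas:
    - [[0, 0, -1.5, 0, 0, 0, 0], [0, 0, -1.5, 0, 0, 0, 0], [0, 0, -1.5, 0, 0, 0, 0], [0, 0, -1.5, 0, 0, 0, 0], [0, 0, 0, 0, 0, 0, 0], [0, 0, 0, 0, 0, 0, 0]]

```text
time_s: 14.85
ee_pos: [0.4666, -0.2135, 0.0749]
eef_rot: [-0.257, 1.57, 2.799]
force: [-4.7, 0.3, 1.0]
grip_width: 0.0175
```

Request:
play_rows:
  deltas:
    - [[0, 0, 0, 0, 0, 0, 0]]

```text
time_s: 14.95
ee_pos: [0.4665, -0.2135, 0.0749]
eef_rot: [-0.255, 1.57, 2.802]
force: [-5.5, 1.2, 1.1]
grip_width: 0.0177
```

Request:
play_rows:
  deltas:
    - [[0, 0, -1, 0, 0, 0, 0], [0, 0, -1, 0, 0, 0, 0], [0, 0, -1, 0, 0, 0, 0], [0, 0, 0, 0, 0, 0, 0], [0, 0, 0, 0, 0, 0, 0]]

```text
time_s: 15.45
ee_pos: [0.4693, -0.2137, 0.0749]
eef_rot: [-0.207, 1.569, 2.849]
force: [-8.0, 0.9, 3.0]
grip_width: 0.018
```

Request:
play_rows:
  deltas:
    - [[0, 0, 0, 0, 0, 0, 0]]

```text
time_s: 15.55
ee_pos: [0.4693, -0.2137, 0.0749]
eef_rot: [-0.237, 1.569, 2.82]
force: [-7.2, 0.3, 1.8]
grip_width: 0.0177
```

```bash
python3 - <<'E'
from tg import *
o=ctrl.get_obs(); print(o['ee_pos'],o['grip_width'],o['force'],o['moment'],'d', (o['ee_pos']-F)@ex*1000+41)
E
```

```text
[ 0.46930136 -0.21368349  0.07486474] 0.017722019688191717 [-7.2002463   0.32318173  1.76825166] [ 0.07325562  1.23039691 -0.16083744] d 12.606863644716125
```

Request:
play_rows:
  deltas:
    - [[0, 0, -1, 0, 0, 0, 0], [0, 0, -1, 0, 0, 0, 0], [0, 0, -1, 0, 0, 0, 0], [0, 0, 0, 0, 0, 0, 0], [0, 0, 0, 0, 0, 0, 0]]

```text
time_s: 16.05
ee_pos: [0.4721, -0.214, 0.0748]
eef_rot: [-0.182, 1.569, 2.874]
force: [-10.1, 1.1, 4.2]
grip_width: 0.0176
```

Request:
play_rows:
  deltas:
    - [[0, 0, 0, 0, 0, 0, 0], [0, 0, 0, 0, 0, 0, 0]]

```text
time_s: 16.25
ee_pos: [0.472, -0.2139, 0.0748]
eef_rot: [-0.198, 1.569, 2.859]
force: [-9.8, 1.2, 3.8]
grip_width: 0.0179
```

```bash
python3 - <<'E'
from tg import *
import pickle
fs=[]
cs={}
for n in ['side','top','wrist']:
    cs[n]=cam(n,n+'10.png'); fs.append(ctrl.get_obs()['force'])
o=ctrl.get_obs(); print(o['time_s'],o['ee_pos'],o['eef_rot'],o['grip_width'],np.round(fs,1).tolist(),o['moment'],'d', (o['ee_pos']-F)@ex*1000+41)
M=toolR(o);print('tool yaw', np.arctan2(M[0,1],-M[1,1]), M[2,0])
pickle.dump((cs,o),open('c10.pkl','wb'))
cv2.imwrite('pics/w10.png',cv2.resize(cs['wrist']['img'][85:235,175:380,::-1],None,fx=3.8,fy=3.8,interpolation=cv2.INTER_CUBIC))
cv2.imwrite('pics/s10.png',cv2.resize(cs['side']['img'][140:240,290:440,::-1],None,fx=5,fy=5,interpolation=cv2.INTER_CUBIC))
E
```

```text
16.4 [ 0.47202587 -0.21390392  0.07482985] [-0.19592618  1.56876919  2.86037606] 0.017553354223671713 [[-9.6, 1.3, 2.7], [-9.6, 1.3, 3.8], [-9.3, 1.5, 4.3]] [ 0.10624436  1.49706398 -0.16226672] d 15.34024873457026
tool yaw -0.08529079661558034 -0.9999979453560238
```

View pics/w10.png

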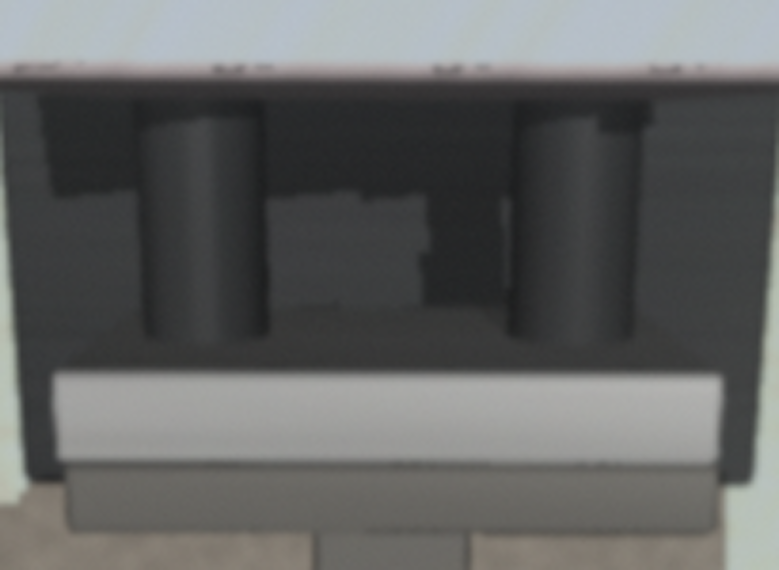

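View pics/s10.png

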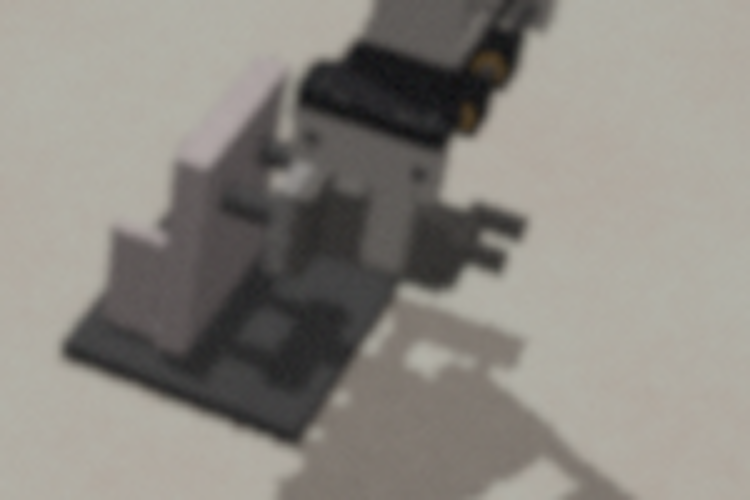

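View pics/side10.png

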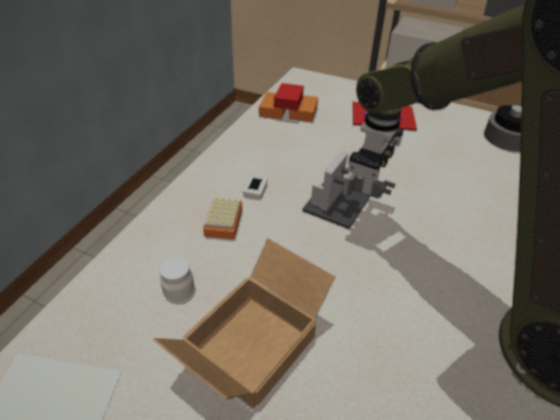

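Force is steady at about 9.6 N along the stand. The flange is flush on the plate, offset about 0.5 mm sideways and roughly 1–2 mm low, and the tool is vertical. The flaps and bystanders are unchanged, so I'm handing in.

```bash
python3 - <<'E'
from tg import *
import pickle
a=cv2.imread('pics/top0.png').astype(int);b=cv2.imread('pics/top10.png').astype(int)
d=np.abs(a-b).max(2); print('bystander diff px>40:',(d[110:180,140:400]>40).sum())
hand_in()
print(ctrl.get_obs()['force'],ctrl.get_obs()['time_s'])
E
```

```text
bystander diff px>40: 0
the job is handed in; nothing more can be done
the job is handed in; nothing more can be done
```

I handed the job in at about 16.4 s, with the arm still gripping the hanger and pressing it on the sprung plate. No verdict was reported.

**What I did:**
- With closed fingers I pushed both flaps outward, then gripped the hanger across its arm at 40 N and lifted it out.
- I turned it square to the stand and pressed the flange onto the plate in small steps.

**Last checks:**

| Check | Result |
|---|---|
| Force along the stand | about 9.6 N, steady |
| Plate travel | about 12 mm, worked out from the force and how far the arm moved, not measured directly |
| Flange offset sideways | about 0.5 mm |
| Flange height | about 1–2 mm low |
| Square and upright | tool yaw −0.085 rad, matching the stand; tool vertical |
| Grip opening | 17.6 mm on the 18 mm arm |
| Left flap | about 2.2 rad, measured before the lift; unchanged in the last picture |
| Right flap | about 2.4 rad, same |
| Bystanders | no change in the top view |

**Disagreements:**
- **Upward force:** the wrist also read about 4 N upward while pressing, probably friction on the plate. I left it, since the total of about 10.5 N is within limits.
- **Plate position:** two measurements of the plate's rest position differed by about 3 mm, so I set the press by force instead.

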